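# Move the slide rack from the draining stand to the drying stand and latch it home

## Task

Lift the hanging slide rack by its blue handle off the grey draining stand and hang it on the prongs of the blue drying stand, without setting it down on the way and keeping it level. Then slide it along the prongs, gently, until the orange keeper has snapped up behind its rod and the rod sits held against the rubber buffer, without driving the buffer to its stop; let go and leave the things lying around alone.

Things in the scene. Friction and masses are not known exactly. Their poses are not given: they have to be found in the camera images.
- slide_rack: Steel wire rack with glass slides, 0.21 to 0.42 kg. Origin at the centre of its round hanging rod, 8 mm thick, lying along the rack's y; z up. Collars 18 mm in diameter on the rod (|y| = 43 to 49 mm) keep it on the prongs. Stem 14 mm wide below it. Hangs at first on the draining stand, its x along the stand's x.
- handle (a point): Centre of the rack's blue upright handle plate, 34 mm above the rod: 12 mm thick along the rack's x, 36 mm wide along y, from 10 to 58 mm above the rod's centre. Axes as the rack's.
- basket (a point): Centre of the basket's underside, 105 mm below the rod. Basket: x +-30, y +-49 mm, 45 mm high, wider than the prongs; over it, 43 mm below the rod, an arch bar 6 mm thick along y (94 mm). So with the rod over the prongs it can rise only 28 mm above rest: to come off or on, lift the rod 10 to 25 mm and move it along x until the basket is clear of the tips.
- drain_stand: Fixed grey stand, 13 x 11 cm. Origin on the worktop below the saddle's middle; x runs along the prongs from tips to column. Two steel prongs 8 mm wide at y = +-32 mm, upper face at z = 128 mm (resting rod's centre: 132 mm), x = -24 mm to the column at 58 mm. Tips (x = -24 to -18 mm) rise 8 mm above the upper face, a step behind the saddle (x = 14 to 22 mm) 7 mm.
- dry_stand: Fixed blue stand, 19 x 11 cm. Origin on the worktop, x along the prongs from tips to column. Prongs 8 mm wide at y = +-32 mm, upper face at z = 128 mm (resting rod's centre: 132 mm); tips at x = -24 to -18 mm rise 8 mm; column at x = 112 mm; nothing higher than z = 150 mm. The rod can be lowered on to bare prongs at x = -14 to 1 mm. Beyond is the stop block.
- dry_landing (a point): Point on the drying stand at x = -7, y = 0, z = 132 mm: the rod's centre when just hung. From here the rod slides along the stand's x. A blue stop block is clamped on the prongs at a place that differs each time and is not reported: the latched rod's centre lies at stand x = 20 to 64 mm. Lips over the prongs (12 mm above them) let the rod in only by sliding, not from above.
- keeper (a joint): Orange sprung keeper of the stop block, rad: 0 = up. Its two teeth (|y| = 20 to 25 mm, 30 degree ramp beginning 16 mm before the latched rod's centre) stand 5 mm above the prongs; the sliding rod presses them down (to about 0.12) with some 2 to 5 N of push, and they snap up to 0 behind the rod (on the robot's side) when it is home.
- buffer (a joint): Rubber-faced spring buffer at the end of the slide, m: 0 = out, grows as the rod pushes it along the stand's x; 2 N/mm. The keeper snaps up at about 2.5 to 3.5 mm (5 to 7 N, friction on the prongs apart); let go, the rod then stays held between keeper and buffer at about 2.2 mm. Must not be driven beyond 5.5 mm (11 N); hard stop at 6.5 mm.
- timer: White bench timer with red buttons, 62 x 62 x 19 mm, loose; leave alone. Origin at the centre of its underside.
- red_bottle: White plastic bottle with red cap, 66 mm in diameter, 138 mm high, loose; leave alone. Origin at the centre of its underside.
- marker: Black and white marker pen lying down, 142 mm long, 18 mm high, loose; leave alone. Origin at the centre of its underside.
- petri: Clear dish, 74 mm in diameter, 14 mm high, loose; leave alone. Origin at the centre of its underside.
Mind the look-alikes: they are no part of the job. Leave any green look-alike of the slide_rack alone.

How it is judged:
By the outcome, as a careful person would: the job done as asked, in the order asked, and still so for the second after the job is handed in, with the robot touching nothing.
It also fails if it takes over 48 s, if anything falls off the work surface, if the arm or the gripper's body presses on something with over 40 N, if the wrist force passes 120 N, or if a joint passes its speed limit or range.

## Robot

A 6-joint arm with a two-finger parallel gripper is mounted at the origin on a cart in front of the work surface, level with it; the furniture and walls round the work are solid. World frame = base frame: x ahead of the robot, y to its left, z up, the work surface at z = 0. Lengths are in mm, angles in rad, forces in N, time in s.
With the tool pointing down it reaches from about 325 to 875 mm from the base axis. Payload 4.4 kg.
Tool frame: the origin (TCP) lies on the centre line of the jaws, within the pads' length; the fingertips stand ahead of it and the grasp point (between the pads) lies 6 mm ahead of it (ctrl.tcp_to_tips is the z of the fingertips in the tool frame, in mm); z points along the fingers, y is the line along which they close (so a half turn about z gives the same grasp; the last joint's range is limited). The gripper opens to 85 mm and grips with 20 to 120 N. Pads are 22 mm wide; open, the fingers measure 114 mm over their backs; the gripper's body (76 mm by 85 mm) begins 54 mm behind the grasp point. The pads swing forward as they close: fully open they stand 13 mm farther back than shut.
Start: joints at [1.155, 0.207, 1.542, -0, 1.393, -0.15], TCP at [150.497, 554.958, 256.282] pointing down, gripper open.
Joint ranges: [-2.73, 2.73], [-0.86, 2.22], [0.23, 2.46], [-1.11, 4.25], [0.08, 2.63], [-2.82, 2.82]. Speed limits (rad/s): [2.79, 2.79, 3.14, 3.14, 3.14, 3.14].

## Interface

Orientations are given as a 3x3 rotation matrix whose columns are the frame's x, y, z axes.
In Python, from plant import ctrl, sensors, optics gives the robot as it stands. Calls block until the motion is done:
- ctrl.move_ptp(position, orientation): joint-space move of the TCP to a pose.
- ctrl.move_l(position, rot=None, vel=150, threshold=None): straight line of the TCP; rot=None keeps the orientation; vel is the mean speed in mm/s. With threshold (N) it stops when the force on the tool has changed by that much, and returns True; else False.
- ctrl.set_joints(angles): joint-space move.
- ctrl.gripper_to(opening, force=None): finger opening in mm; force is the grip in N (None keeps the last); returns when the fingers have stopped.
- ctrl.hold(seconds).
- ctrl.solve_ik(position, orientation): joint angles nearest the present ones, or None.
- sensors.read_state(): the state.
- optics.grab_frame(name): name is "side" or "top"; returns (picture, depth): 420x560x3 uint8, red, green, blue; 420x560 float32, mm along the optical axis (not along the pixel's ray), 0 where there is no reading.
- optics.camera_params(name): a dict with "mtx" (3x3 intrinsics, pixels), "R" (3x3) and "t" (3): a world point X has camera coordinates R X + t. Camera axes: x right, y down, z forward; pixel columns grow to the right and rows downward; lengths in mm; the calibration is good to about 2 mm. A picture is of the moment at which its call begins. camera_params takes no time and is no camera call.
A pose or a line that the arm cannot do raises ctrl.MotionError and nothing moves.
- ctrl.finish_job(): hands the job in; it is judged then, once.
The state is a dict: "t": time; "q": joint angles; "qvel": joint speeds; "tau": joint torques, N m; "eef_pos": TCP position; "eef_rot": TCP orientation; "force": force on the tool from outside, world axes, zero at the start; "wrist_torque": the same for the moment, N m; "grip_width": finger opening in mm; "grasp_force": force on a finger pad.
Only numpy, scipy, OpenCV 4.12 (cv2) and the standard library are available. Lean on these libraries where they do the work, as an engineer would, in place of code of your own. Each camera call takes 0.05 s, during which the arm holds its last target. There are 200 camera calls.

## Working session

There is one attempt and no reset: what is moved stays moved. The work goes in short steps, each a Python script; the robot and the scene stay as the last script left them, time stands still between calls to the robot, and variables do not carry over. Pictures are saved under pics/ and viewed, at most 10 in all, crops included, and the job is handed in when it is done.

```bash
ls; mkdir -p pics; python3 - <<'E'
from plant import ctrl,sensors,optics
import cv2,numpy as np
for n in("side","top"):
    p,d=optics.grab_frame(n); cv2.imwrite(f"pics/{n}0.png",p[:,:,::-1]); np.savez(f"{n}0.npz",p=p,d=d)
    c=optics.camera_params(n); print(n,c, -c["R"].T@c["t"])
s=sensors.read_state(); print(s["t"],s["eef_rot"],ctrl.tcp_to_tips)
E
```

```text
pics
side {'mtx': array([[472.33197791,   0.        , 287.39463234],
       [  0.        , 472.33197791, 208.01905252],
       [  0.        ,   0.        ,   1.        ]]), 'R': array([[-9.89447025e-01, -1.44894809e-01,  2.80139992e-04],
       [-8.10293368e-02,  5.51722296e-01, -8.30082378e-01],
       [ 1.20120069e-01, -8.21345239e-01, -5.57640715e-01]]), 't': array([ 530.57001851,  165.4863615 , 1086.41078659])} [407.88043849 877.89265362 743.04556672]
top {'mtx': array([[451.75973056,   0.        , 282.99455533],
       [  0.        , 451.75973056, 211.25618074],
       [  0.        ,   0.        ,   1.        ]]), 'R': array([[-2.93175432e-02, -9.99565606e-01, -3.01352472e-03],
       [-9.96222291e-01,  2.94657584e-02, -8.16879137e-02],
       [ 8.17412247e-02,  6.07251563e-04, -9.96653402e-01]]), 't': array([   1.59910782,  541.17199645, 1127.35198767])} [ 447.02335611  -15.03221638 1167.79122388]
0.1 [[-9.65153326e-01  2.61683644e-01 -8.52849149e-04]
 [ 2.61684848e-01  9.65151399e-01 -1.95373457e-03]
 [ 3.11868167e-04 -2.10883112e-03 -9.99997728e-01]] 25.0
```

View pics/side0.png

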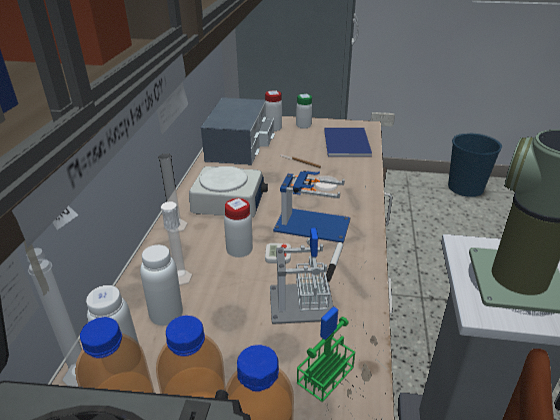

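View pics/top0.png

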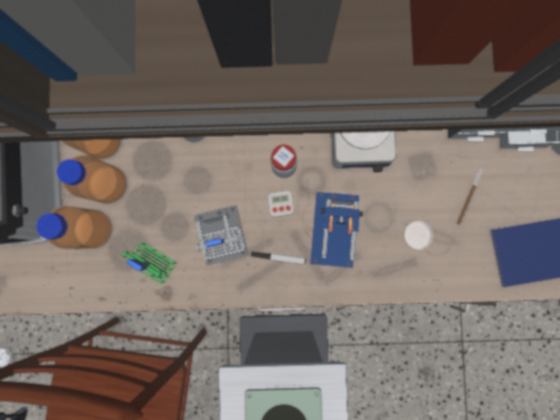

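Candidates for the rack: the blue-handled wire rack on the grey stand (side (315,245), top (213,242)), and the green look-alike lying with a blue handle (side (330,320), top (137,264)). By the description I choose the first. The dry stand is at side (310,200), top (337,232). Next comes the close crop and measurement.

```bash
cat >h.py <<'E'
import numpy as np,cv2
from plant import ctrl,sensors,optics
def cloud(n,d):
    c=optics.camera_params(n);K=c["mtx"];v,u=np.indices(d.shape)
    P=np.stack([(u-K[0,2])/K[0,0]*d,(v-K[1,2])/K[1,1]*d,d],-1)
    return (P-c["t"])@c["R"]
def proj(n,X):
    c=optics.camera_params(n);q=(c["R"]@np.asarray(X,float)+c["t"]);q=c["mtx"]@q;return q[:2]/q[2]
E
python3 - <<'E'
from h import *
S=np.load("side0.npz");T=np.load("top0.npz")
a=cv2.resize(S["p"][165:330,255:365],None,fx=3.6,fy=3.6,interpolation=3)
b=cv2.resize(T["p"][185:275,190:370],None,fx=2.2,fy=2.2,interpolation=3)
im=np.zeros((594,800,3),np.uint8);im[:a.shape[0],:a.shape[1]]=a;im[:b.shape[0],400:400+b.shape[1]]=b
cv2.imwrite("pics/crop1.png",im[:,:,::-1])
for n,D in(("side",S),("top",T)):
    P=cloud(n,D["d"]);h=cv2.cvtColor(D["p"],cv2.COLOR_RGB2HSV);ok=D["d"]>0
    blue=(h[...,0]>100)&(h[...,0]<125)&(h[...,1]>140)&ok
    reg=(P[...,0]>300)&(P[...,0]<620)
    for nm,m in(("handle",blue&reg&(P[...,2]>140)&(P[...,1]>40)&(P[...,1]<260)),
        ("dryplate",blue&reg&(P[...,2]<25)&(P[...,2]>-15)&(P[...,1]<50)&(P[...,1]>-250)),
        ("dryhi",blue&reg&(P[...,2]>110)&(P[...,1]<50)&(P[...,1]>-250)),
        ("orange",(h[...,0]>3)&(h[...,0]<18)&(h[...,1]>150)&reg&(P[...,2]>60)&(P[...,1]<50)&(P[...,1]>-250))):
        Q=P[m]
        if len(Q)==0: print(n,nm,0);continue
        r=cv2.minAreaRect(Q[:,:2].astype(np.float32))
        print(n,nm,len(Q),Q.mean(0).round(1),"lo",np.percentile(Q,3,0).round(1),"hi",np.percentile(Q,97,0).round(1),"rect",np.round(r[0],1),np.round(r[1],1),round(r[2],1))
E
```

```text
side handle 193 [463.3 149.3 174.3] lo [456.3 126.6 147.6] hi [471.6 159.9 190.2] rect [463.3 142.5] [12.4 37. ] 11.8
side dryplate 1489 [ 483.3 -135.8    8.9] lo [ 405.1 -191.     5.7] hi [574.5 -83.9  11.8] rect [ 490.2 -140.3] [115.5 186.1] 81.2
side dryhi 290 [ 532.4 -139.1  135.2] lo [ 492.9 -182.6  121. ] hi [ 568.9 -105.1  143.8] rect [ 527.2 -142. ] [89.4 83.5] 84.4
side orange 41 [ 503.4 -151.2  127.9] lo [ 481.  -174.7  118.6] hi [ 545.5 -115.8  134. ] rect [ 512.7 -140.3] [72.2 70. ] 5.2
top handle 60 [465.2 136.9 188.8] lo [460.3 123.1 184.1] hi [471.2 151.8 191.8] rect [465.  137.3] [ 9.  30.4] 13.7
top dryplate 78 [ 451.  -151.1    9.9] lo [ 408.1 -171.6    6.1] hi [ 491.2 -129.9   14.2] rect [ 455.9 -150.7] [92.1 65.7] 36.4
top dryhi 13 [ 520.1 -134.3  140.4] lo [ 497.9 -170.1  138.4] hi [ 530.5 -105.3  142.1] rect [ 520.9 -137.8] [25.  77.4] 20.1
top orange 35 [ 447.   -15.  1167.8] lo [ 447.   -15.  1167.8] hi [ 447.   -15.  1167.8] rect [447. -15.] [0. 0.] 0.0
```

View pics/crop1.png

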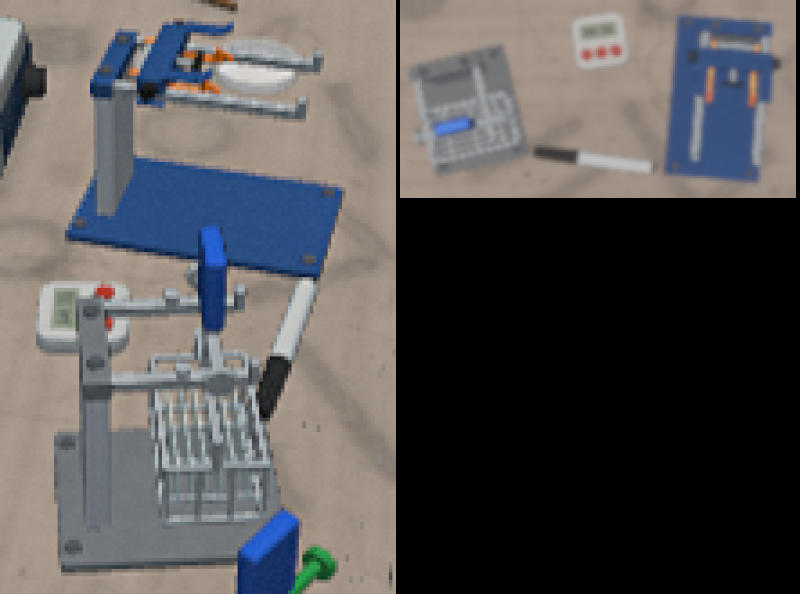

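The crop confirms the choice: a steel rack with an upright blue handle on grey prongs, and an empty blue stand whose stop block sits part-way along. Now I'll fit the stand pose and yaw.

```bash
python3 - <<'E'
from h import *
from scipy.optimize import least_squares
S=np.load("side0.npz");T=np.load("top0.npz")
for n,D in(("side",S),("top",T)):
    P=cloud(n,D["d"]);h=cv2.cvtColor(D["p"],cv2.COLOR_RGB2HSV);ok=D["d"]>0
    # plate outlines, backprojected at z=8
    c=optics.camera_params(n);C=-c["R"].T@c["t"]
    v,u=np.indices(ok.shape);ray=np.stack([u,v,np.ones_like(u)],-1)@np.linalg.inv(c["mtx"]).T@c["R"]
    B=C+ray*((8-C[2])/ray[...,2])[...,None]
    m=((h[...,0]>100)&(h[...,0]<125)&(h[...,1]>100)&(B[...,0]>380)&(B[...,0]<620)&(B[...,1]<-60)&(B[...,1]>-230)&(abs(P[...,2]-8)<12)).astype(np.uint8)
    m=cv2.morphologyEx(m,cv2.MORPH_OPEN,np.ones((3,3)))
    r=cv2.minAreaRect(B[m>0][:,:2].astype(np.float32));print(n,"plate",(m>0).sum(),np.round(r[0],1),np.round(r[1],1),round(r[2],1))
    g=ok&(h[...,1]<70)&(h[...,2]>80)&(P[...,2]>115)&(P[...,2]<142)
    for nm,x0,ylo,yhi,a0 in(("dry",(460,-140),-230,-60,-.1),("drain",(463,140),60,230,.2)):
        Q=P[g&(P[...,0]>380)&(P[...,0]<600)&(P[...,1]>ylo)&(P[...,1]<yhi)]
        def loc(p,Q=Q):
            d=Q[:,:2]-np.array(x0);c_,s_=np.cos(p[0]),np.sin(p[0]);return d[:,0]*c_+d[:,1]*s_,-d[:,0]*s_+d[:,1]*c_-p[1]
        best=min((least_squares(lambda p:abs(loc(p)[1])-32,[a,y],loss="cauchy",f_scale=3) for a in(a0-.1,a0,a0+.1) for y in(-10,0,10)),key=lambda r:r.cost)
        p=best.x;X,Y=loc(p);k=abs(abs(Y)-32)<6
        for s in(1,-1):
            q=k&(Y*s>0);xt=np.percentile(X[q],2);print(n,nm,"n",q.sum(),"xtip",xt.round(1),"z med",np.median(Q[q][:,2]).round(1),"y",np.median(Y[q]).round(1))
        o=np.array(x0)+np.array([-np.sin(p[0]),np.cos(p[0])])*p[1]+np.array([np.cos(p[0]),np.sin(p[0])])*(np.percentile(X[k],2)+24)
        print("  yaw",np.degrees(p[0]).round(2),"origin",o.round(1))
E
```

```text
side plate 1513 [ 490.6 -140. ] [114.2 184.4] 83.3
side dry n 202 xtip -39.8 z med 125.3 y 32.2
side dry n 130 xtip -41.3 z med 126.4 y -32.1
  yaw -6.5 origin [ 444.4 -134.1]
side drain n 227 xtip -20.8 z med 126.9 y 32.0
side drain n 180 xtip -21.0 z med 126.9 y -31.8
  yaw 12.02 origin [464.8 146.5]
top plate 1435 [ 491.9 -139.3] [ 93.7 178.4] 83.0
top dry n 140 xtip -38.1 z med 127.9 y 31.7
top dry n 155 xtip -38.1 z med 127.8 y -31.8
  yaw -7.22 origin [ 446.1 -137.3]
top drain n 183 xtip -19.6 z med 128.5 y 31.9
top drain n 171 xtip -19.3 z med 128.6 y -32.0
  yaw 12.07 origin [467.1 142.5]
```

```bash
cat >>h.py <<'E'
DR=np.radians(12.0); DY=np.radians(-6.9); DO=np.array([445.3,-135.7])
sg=1
def rot(a):
    y=np.array([np.cos(a),np.sin(a),0])*sg;z=np.array([0,0,-1.]);return np.column_stack([np.cross(y,z),y,z])
def ax(a): return np.array([np.cos(a),np.sin(a),0])
def st(): 
    s=sensors.read_state();return s
E
python3 - <<'E'
import h
from h import *
for sgn in(1,-1):
    h.sg=sgn
    for p,a in(([464.3,142,270],DR),([396,127,200],DR),([371,-127,200],DY),([510,-143,181],DY)):
        q=ctrl.solve_ik(p,rot(a));print(sgn,p,None if q is None else np.round(q,2))
E
```

```text
1 [464.3, 142, 270] [ 0.12  0.    1.74 -0.    1.4  -0.09]
1 [396, 127, 200] [ 0.1  -0.08  1.97 -0.    1.25 -0.11]
1 [371, -127, 200] [-0.55 -0.14  2.02 -0.    1.26 -0.43]
1 [510, -143, 181] [-0.44  0.19  1.73 -0.    1.23 -0.32]
-1 [464.3, 142, 270] None
-1 [396, 127, 200] None
-1 [371, -127, 200] [-0.55 -0.14  2.02 -0.    1.26  2.71]
-1 [510, -143, 181] None
```

```bash
python3 - <<'E'
from h import *
for n in("side","top"):
    D=np.load(n+"0.npz");P=cloud(n,D["d"])[D["d"]>0]
    for lo,hi in((60,200),(200,300),(300,400),(400,550)):
        k=(P[:,1]>lo)&(P[:,1]<hi)&(P[:,0]>200)&(P[:,0]<520)&(P[:,2]<700); print(n,lo,hi,np.percentile(P[k][:,2],[99.5,100]).round())
R=rot(DR)
ctrl.move_ptp([270,330,330],R)
ctrl.gripper_to(50,80)
ctrl.move_ptp([464.3,142,250],R)
ctrl.move_l([464.3,142,182],vel=120)
s=st();print(s["t"],s["eef_pos"],s["grip_width"],s["force"])
p,d=optics.grab_frame("side");np.savez("side1.npz",p=p,d=d);q,_=optics.grab_frame("top")
a=cv2.resize(p[165:305,255:365],None,fx=4,fy=4,interpolation=3);b=cv2.resize(q[200:290,170:260],None,fx=3.8,fy=3.8,interpolation=3)
im=np.zeros((560,800,3),np.uint8);im[:,:440]=a;im[:342,450:792]=b;cv2.imwrite("pics/g1.png",im[:,:,::-1])
E
```

```text
side 60 200 [189. 191.]
side 200 300 [110. 116.]
side 300 400 [163. 165.]
side 400 550 [227. 227.]
top 60 200 [190. 195.]
top 200 300 [111. 116.]
top 300 400 [164. 167.]
top 400 550 [227. 229.]
3.3833 [464.68442902 142.49674287 182.68418947] 49.759383168679555 [-0.20112652 -0.83505763  0.10125814]
```

View pics/g1.png

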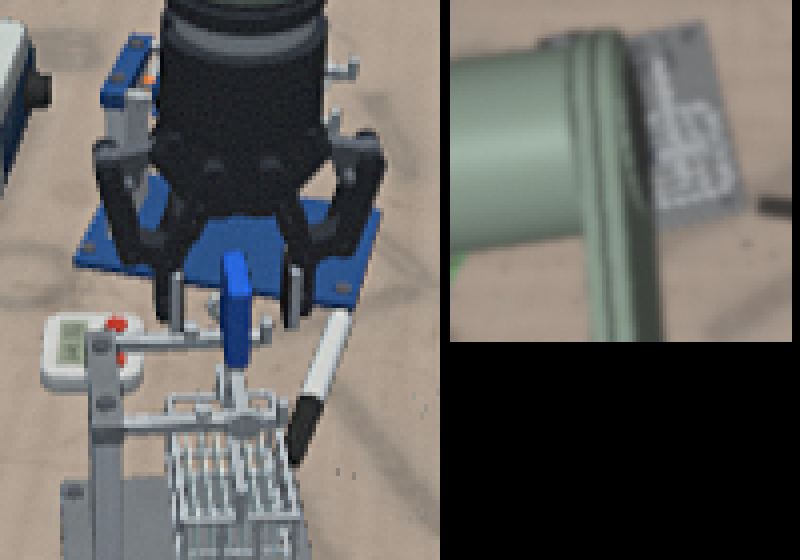

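The crop shows the pads at (175,300) and (290,300), either side of the blue handle at (237,305), well centred and clear of the prongs. Next: grip, lift 17 mm, draw it out.

```bash
python3 - <<'E'
from h import *
ctrl.gripper_to(8,80)
s=st();p0=s["eef_pos"].copy();print(s["t"],p0,s["grip_width"],s["grasp_force"],s["force"])
np.save("p0.npy",p0)
ctrl.move_l(p0+[0,0,17],vel=60)
s=st();print(s["t"],s["eef_pos"],s["grip_width"],s["force"],s["wrist_torque"])
ctrl.move_l(p0+[0,0,17]-70*ax(DR),vel=90)
s=st();print(s["t"],s["eef_pos"],s["grip_width"],s["force"],s["wrist_torque"])
ctrl.move_l(p0+[0,0,35]-76*ax(DR),vel=90)
s=st();print(s["t"],s["eef_pos"],s["grip_width"],s["force"],s["wrist_torque"])
p,d=optics.grab_frame("side");np.savez("side2.npz",p=p,d=d);cv2.imwrite("pics/l1.png",cv2.resize(p[150:330,240:400],None,fx=3.3,fy=3.3,interpolation=3)[:,:,::-1])
E
```

```text
3.9167 [464.42517269 141.96645603 182.63885286] 10.848684751666552 78.25263261795044 [-1.96762199  0.05218639  4.30951305]
4.3583 [464.64000986 142.00475307 199.90083425] 10.698349736940724 [-0.50412511 -0.33092899 -2.62654591] [0.02159805 0.01711217 0.02176494]
5.2833 [396.55679156 127.44919455 199.95154494] 10.730275308725535 [ 0.76657809  0.96080775 -3.3432703 ] [ 0.01710405 -0.00570579 -0.00880506]
5.6417 [390.91896461 126.24510927 218.24096622] 10.665026016644976 [-0.55926284  0.13961111 -2.39547018] [-0.00901127  0.00563498  0.00632582]
```

View pics/l1.png

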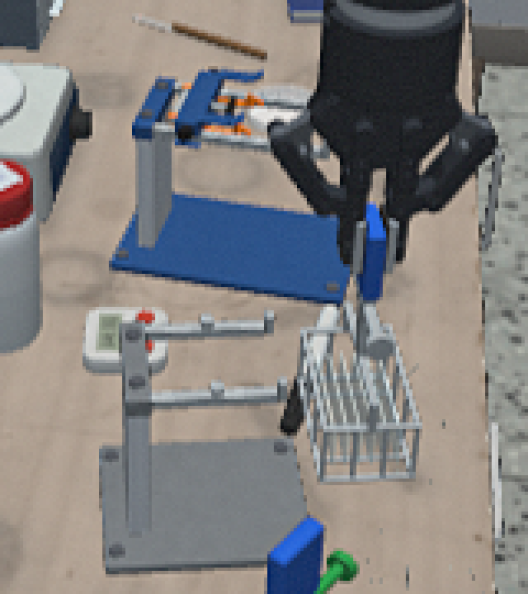

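The rack hangs level in the gripper, clear of the grey prongs: handle (372,250), basket (360,430). Now across to the blue stand.

```bash
python3 - <<'E'
from h import *
p0=np.load("p0.npy")
R=rot(DY);o=np.array([*DO,0])
def P(x,dz): return o+x*ax(DY)+[0,0,p0[2]+dz]
ctrl.move_l(P(-85,35),R,vel=130)
ctrl.move_l(P(-85,17),vel=80)
s=st();print(s["t"],s["eef_pos"],s["force"],s["wrist_torque"],s["grip_width"])
for n in("side","top"):
    p,d=optics.grab_frame(n);np.savez(n+"3.npz",p=p,d=d)
    if n=="side":
        a=cv2.resize(p[150:280,260:380],None,fx=4.5,fy=4.5,interpolation=3)
        P_=cloud(n,d);hh=cv2.cvtColor(p,cv2.COLOR_RGB2HSV)
        m=(d>0)&(hh[...,1]<70)&(P_[...,2]>136)&(P_[...,2]<156)&(P_[...,0]>330)&(P_[...,0]<420)&(P_[...,1]<-40)&(P_[...,1]>-230)
        Q=P_[m];l=(Q[:,:2]-DO);X=l@ax(DY)[:2];Y=l@np.array([-np.sin(DY),np.cos(DY)])
        print(len(Q),np.percentile(X,[3,50,97]).round(1),np.percentile(Y,[2,10,50,90,98]).round(1))
cv2.imwrite("pics/t1.png",a[:,:,::-1])
E
```

```text
8.1667 [ 360.50380437 -125.01116732  199.1040658 ] [ 0.45732087 -0.43081976 -3.05375148] [-0.02867882 -0.043096    0.04057977] 10.657549125508
66 [-93.  -86.3 -79.1] [-19.9  10.   45.6  50.3  51.5]
```

View pics/t1.png

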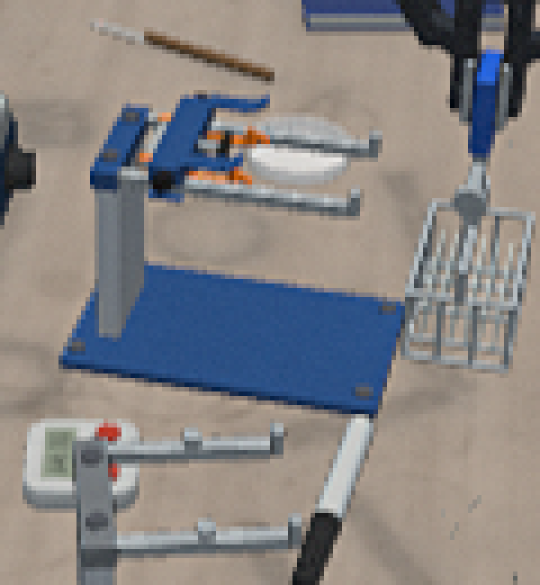

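The rack hangs square in front of the blue prongs, with the near collar at (470,200) at stand y ≈ +50 and x ≈ -86 as intended. Now hang it.

```bash
python3 - <<'E'
from h import *
p0=np.load("p0.npy");o=np.array([*DO,0])
def P(x,dz): return o+x*ax(DY)+[0,0,p0[2]+dz]
def show(l):
    s=st();f=s["force"];e=s["eef_pos"];print(l,round(s["t"],2),"x",round(float((e-o)@ax(DY)),2),"z",e[2].round(2),"F",f.round(2),"Fx",round(float(f@ax(DY)),2),"My",s["wrist_torque"].round(3))
r=ctrl.move_l(P(-8,17),vel=80,threshold=6);show(f"in {r}")
assert not r
ctrl.move_l(P(-8,4),vel=50);show("down")
ctrl.hold(.2);show("settled")
r=ctrl.move_l(P(-8,-4),vel=10,threshold=2.0);show(f"contact {r}")
ctrl.hold(.2);show("held")
p,d=optics.grab_frame("side");np.savez("side4.npz",p=p,d=d)
cv2.imwrite("pics/d1.png",cv2.resize(p[150:260,270:360],None,fx=5.4,fy=5.4,interpolation=3)[:,:,::-1])
E
```

```text
in False 9.38 x -8.5 z 199.46 F [ 0.98  0.15 -2.61] Fx 0.95 My [ 0.017  0.015 -0.035]
down 9.78 x -8.59 z 185.97 F [-0.31 -0.12 -3.2 ] Fx -0.29 My [-0.045 -0.085 -0.011]
settled 9.98 x -7.8 z 186.87 F [-0.2  -0.81 -1.52] Fx -0.1 My [ 0.017 -0.044  0.041]
contact True 10.48 x -7.92 z 182.65 F [-0.01 -0.54  4.19] Fx 0.05 My [-0.068 -0.017 -0.022]
held 10.68 x -7.93 z 182.62 F [-0.53  0.32  6.04] Fx -0.57 My [-0.01  -0.066 -0.022]
```

View pics/d1.png

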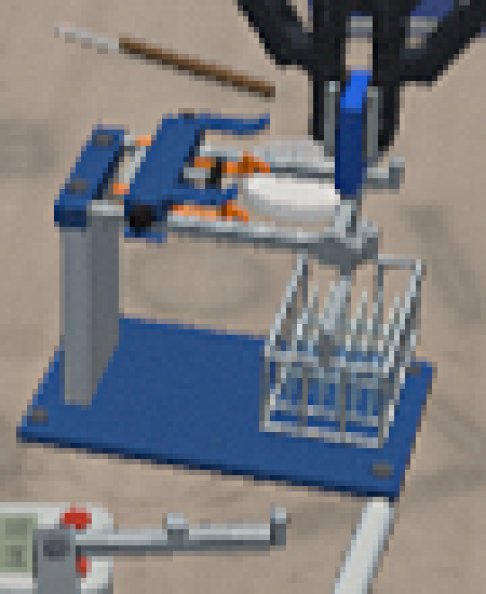

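The rod lies on both prongs behind the raised tips, near collar at (365,245), with the teeth well ahead (247,215). Now slide it gently while watching force.

```bash
cat >>h.py <<'E'
p0=np.load("p0.npy");o=np.array([*DO,0])
def P(x,dz): return o+x*ax(DY)+[0,0,p0[2]+dz]
def rd(n=6,dt=.01):
    F=[];
    for _ in range(n):
        ctrl.hold(dt);s=st();F.append(s["force"])
    f=np.mean(F,0);e=s["eef_pos"];return s["t"],float((e-o)@ax(DY)),e[2],float(f@ax(DY)),f[2]
E
python3 - <<'E'
from h import *
ctrl.move_l(P(-8,.3),vel=10);print(np.round(rd(),2))
r=ctrl.move_l(P(26,.3),vel=30,threshold=4);print(r,np.round(rd(),2))
if not r:
    x=26
    while x<56:
        x+=1;ctrl.move_l(P(x,.3),vel=15);v=rd(4);print(x,np.round(v,2))
        if v[3]<-3.0: break
E
```

```text
[ 11.16  -8.07 182.73   0.44   0.66]
True [ 11.51  -7.65 182.65   0.4    3.72]
```

```bash
python3 - <<'E'
from h import *
x=-8
while x<52:
    x+=2 if x<30 else 1
    ctrl.move_l(P(x,.5),vel=20);v=rd(4);print(x,np.round(v,2))
    if v[3]<-2.5: break
E
```

```text
-6 [ 1.1810e+01 -6.2700e+00  1.8275e+02 -1.5000e-01 -1.6000e-01]
-4 [ 1.2090e+01 -4.4100e+00  1.8273e+02 -1.7100e+00  9.0000e-02]
-2 [ 12.38  -1.7  182.9    0.24  -2.13]
0 [ 1.2660e+01  7.0000e-02  1.8299e+02  1.3000e-01 -2.3500e+00]
2 [ 12.94   2.08 183.1   -0.25  -2.89]
4 [ 1.3220e+01  4.0700e+00  1.8316e+02 -1.3000e-01 -2.6900e+00]
6 [ 1.3510e+01  6.0700e+00  1.8314e+02  1.2000e-01 -3.0600e+00]
8 [ 1.3790e+01  8.0800e+00  1.8317e+02 -4.0000e-02 -2.5900e+00]
10 [ 1.4080e+01  1.0070e+01  1.8317e+02 -7.0000e-02 -3.0100e+00]
12 [ 1.4360e+01  1.2050e+01  1.8314e+02 -1.8000e-01 -2.6900e+00]
14 [ 1.4640e+01  1.4070e+01  1.8315e+02  7.0000e-02 -2.7600e+00]
16 [ 1.4920e+01  1.6100e+01  1.8316e+02  1.3000e-01 -2.5700e+00]
18 [ 1.5210e+01  1.8070e+01  1.8315e+02  1.7000e-01 -2.6300e+00]
20 [ 1.5490e+01  2.0080e+01  1.8316e+02  2.0000e-02 -2.6600e+00]
22 [ 1.5780e+01  2.2090e+01  1.8316e+02  1.1000e-01 -2.4000e+00]
24 [ 16.06  24.08 183.16  -0.24  -2.37]
26 [ 1.6340e+01  2.6080e+01  1.8316e+02 -3.0000e-02 -2.3800e+00]
28 [ 16.62  28.08 183.16   0.33  -2.28]
30 [ 16.91  30.07 183.15  -0.35  -2
[... 359 characters left out ...]
  6.0000e-02 -2.0600e+00]
38 [ 1.9180e+01  3.7990e+01  1.8317e+02  6.0000e-02 -2.3500e+00]
39 [ 19.46  39.04 183.16  -0.51  -2.3 ]
40 [ 19.74  40.03 183.15  -0.31  -2.11]
41 [ 20.02  41.02 183.12  -0.95  -1.95]
42 [ 20.31  42.04 183.16  -0.31  -1.99]
43 [ 20.59  43.05 183.15  -0.53  -1.9 ]
44 [ 20.88  44.27 183.28  -0.47  -2.06]
45 [ 2.1160e+01  4.5220e+01  1.8324e+02 -1.6000e-01 -1.4100e+00]
46 [ 21.44  46.13 183.18  -0.27  -1.51]
47 [ 2.1720e+01  4.7110e+01  1.8319e+02  1.7000e-01 -1.5300e+00]
48 [ 22.01  48.07 183.16   0.43  -1.47]
49 [ 22.29  49.15 183.22   0.21  -1.93]
50 [ 22.58  50.24 183.22   0.88  -1.57]
51 [ 22.86  51.15 183.16   0.97  -1.9 ]
52 [ 23.14  51.8  183.1   -0.84  -0.64]
```

```bash
python3 - <<'E'
from h import *
p,d=optics.grab_frame("side");np.savez("side5.npz",p=p,d=d)
cv2.imwrite("pics/s1.png",cv2.resize(p[165:225,270:350],None,fx=9,fy=9,interpolation=3)[:,:,::-1])
E
```

```text
(no output)
```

View pics/s1.png

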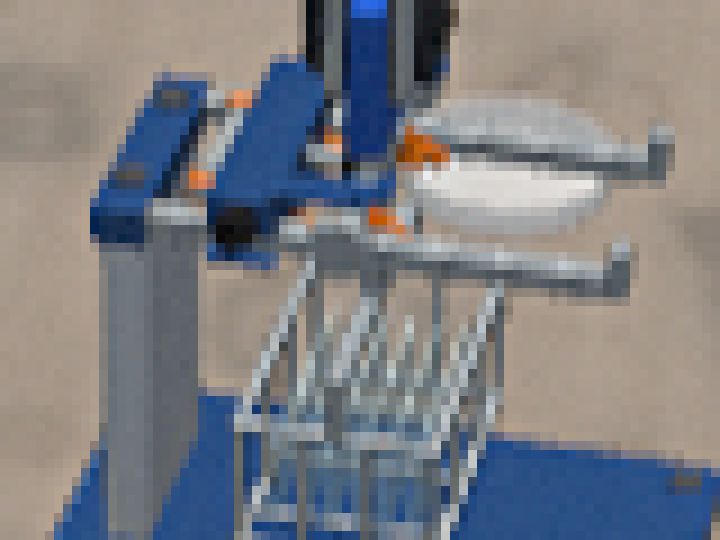

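The rod (collar at (340,245)) is inside the stop block, and the orange teeth (390,220) and (425,150) are just on its robot side, so it is nearly home. Finer steps from here.

```bash
python3 - <<'E'
from h import *
x=52
while x<62:
    x+=.5
    ctrl.move_l(P(x,.3),vel=8);v=rd(6,.008);print(x,*np.round(v,2),sensors.read_state()["wrist_torque"].round(2))
    if v[3]<-5: break
E
```

```text
52.5 23.49 52.24 182.86 -1.43 -0.57 [ 0.04  0.27 -0.  ]
53.0 23.79 52.75 182.86 -2.26 -0.19 [0.02 0.45 0.01]
53.5 24.09 53.28 182.85 -3.33 0.31 [ 0.05  0.62 -0.01]
54.0 24.39 53.57 182.79 -5.16 1.12 [ 0.1   1.01 -0.07]
```

```bash
python3 - <<'E'
from h import *
x=54
while x<58:
    x+=.3
    ctrl.move_l(P(x,.3),vel=6);v=rd(8,.008);print(round(x,1),*np.round(v,2),sensors.read_state()["wrist_torque"].round(2))
    if v[3]<-7.2: break
p,d=optics.grab_frame("side");np.savez("side6.npz",p=p,d=d)
cv2.imwrite("pics/s2.png",cv2.resize(p[165:225,270:350],None,fx=9,fy=9,interpolation=3)[:,:,::-1])
E
```

```text
54.3 24.71 53.72 182.82 -5.62 1.43 [ 0.04  1.08 -0.05]
54.6 25.02 53.85 182.75 -5.85 2.2 [ 0.08  1.13 -0.04]
54.9 25.34 54.01 182.77 -6.25 2.6 [ 0.04  1.24 -0.07]
55.2 25.66 54.23 182.79 -6.88 2.66 [ 0.11  1.31 -0.03]
55.5 25.98 54.39 182.77 -6.95 2.99 [0.09 1.39 0.01]
55.8 26.29 54.55 182.77 -7.14 3.12 [0.09 1.47 0.01]
56.1 26.61 54.75 182.78 -7.81 3.26 [ 0.08  1.53 -0.04]
```

View pics/s2.png

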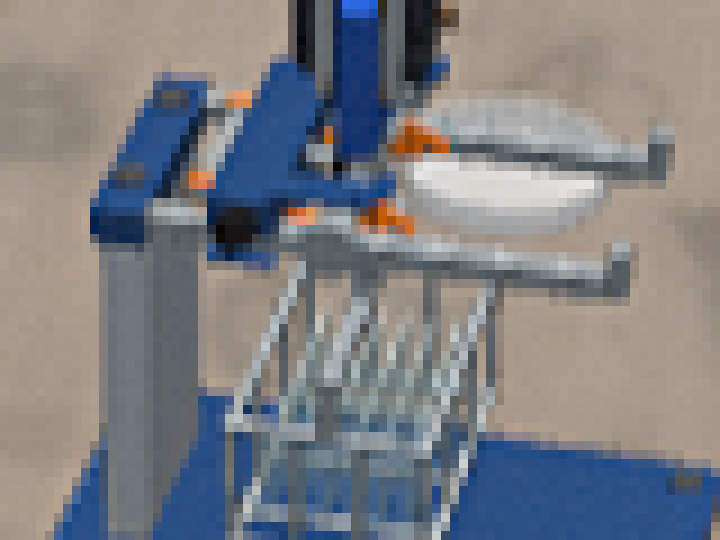

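```bash
python3 - <<'E'
from h import *
ims={k:np.load(f"side{k}.npz")["p"] for k in (0,2,3,4,5,6)}
for k,p in ims.items():
    h=cv2.cvtColor(p,cv2.COLOR_RGB2HSV);m=(h[...,0]>3)&(h[...,0]<18)&(h[...,1]>140)
    for nm,(a,b,c,e) in dict(near=(186,193,308,320),far=(176,184,311,323)).items():
        w=m[a:b,c:e];v,u=np.nonzero(w);print(k,nm,w.sum(),"rows",w.sum(1),"cen",(v.mean()+a).round(2) if len(v) else None,(u.mean()+c).round(2) if len(v) else None)
E
```

```text
0 near 13 rows [0 1 3 8 1 0 0] cen 188.69 311.92
0 far 18 rows [0 0 0 2 8 8 0 0] cen 180.33 314.72
2 near 13 rows [0 1 3 8 1 0 0] cen 188.69 311.92
2 far 18 rows [0 0 0 2 8 8 0 0] cen 180.33 314.72
3 near 14 rows [0 1 3 8 2 0 0] cen 188.79 312.07
3 far 18 rows [0 0 0 2 8 8 0 0] cen 180.33 314.72
4 near 13 rows [0 1 3 8 1 0 0] cen 188.69 311.92
4 far 18 rows [0 0 0 2 8 8 0 0] cen 180.33 314.72
5 near 6 rows [0 0 2 3 1 0 0] cen 188.83 312.17
5 far 14 rows [0 0 0 1 3 4 6 0] cen 181.07 316.29
6 near 11 rows [0 1 3 6 1 0 0] cen 188.64 312.55
6 far 13 rows [0 0 0 2 5 6 0 0] cen 180.31 315.85
```

The teeth, depressed in the previous picture, are back at their original "up" rows, so the keeper has snapped. Check by easing back until the push vanishes.

```bash
python3 - <<'E'
from h import *
x=56.1
while x>52.6:
    x-=.5
    ctrl.move_l(P(x,.3),vel=8);v=rd(8,.008);print(round(x,1),*np.round(v,2),sensors.read_state()["wrist_torque"].round(2))
    if v[3]>1.5: break
E
```

```text
55.6 26.98 54.6 182.77 -6.48 2.34 [0.11 1.28 0.01]
55.1 27.29 54.3 182.76 -6.14 2.16 [-0.02  1.17  0.03]
54.6 27.61 54.02 182.77 -5.36 1.71 [ 0.1   1.04 -0.01]
54.1 27.92 53.72 182.79 -5.38 1.17 [0.03 1.01 0.02]
53.6 28.24 53.45 182.79 -4.42 0.28 [ 0.08  0.91 -0.02]
53.1 28.56 53.32 182.81 -3.05 -1.41 [0.01 0.5  0.02]
52.6 28.88 53.13 182.89 -0.05 -4.02 [-0.07  0.01 -0.01]
```

```bash
python3 - <<'E'
from h import *
for x in(52.3,52.0):
    ctrl.move_l(P(x,.3),vel=8);v=rd(8,.008);print(x,*np.round(v,2),sensors.read_state()["wrist_torque"].round(2))
    if v[3]>2: break
ctrl.move_l(P(52.6,.3),vel=8);print(*np.round(rd(),2))
E
```

```text
52.3 29.19 52.91 182.95 2.43 -6.02 [ 0.   -0.48 -0.02]
29.49 52.96 183.01 3.18 -6.46
```

```bash
python3 - <<'E'
from h import *
ctrl.move_l(P(53.0,0),vel=8);print(*np.round(rd(),2))
ctrl.gripper_to(40)
e=st()["eef_pos"]
ctrl.move_l(e+[0,0,90],vel=90)
ctrl.move_ptp([380,-60,330],rot(DY))
ctrl.hold(.5)
s=st();print(s["t"],s["force"],s["eef_pos"])
p,d=optics.grab_frame("side");np.savez("side7.npz",p=p,d=d)
h=cv2.cvtColor(p,cv2.COLOR_RGB2HSV);m=(h[...,0]>3)&(h[...,0]<18)&(h[...,1]>140)
for a,b,c,f in((186,193,308,320),(176,184,311,323)): print(m[a:b,c:f].sum(1))
cv2.imwrite("pics/f1.png",cv2.resize(p[130:260,265:385],None,fx=4.6,fy=4.6,interpolation=3)[:,:,::-1])
E
```

```text
29.79 53.06 182.91 1.19 -3.7
32.5083 [-0.61912023 -0.26634805  0.23152548] [380.15810344 -60.17836531 329.72523943]
[0 1 3 6 2 0 0]
[0 0 1 2 5 6 0 0]
```

View pics/f1.png

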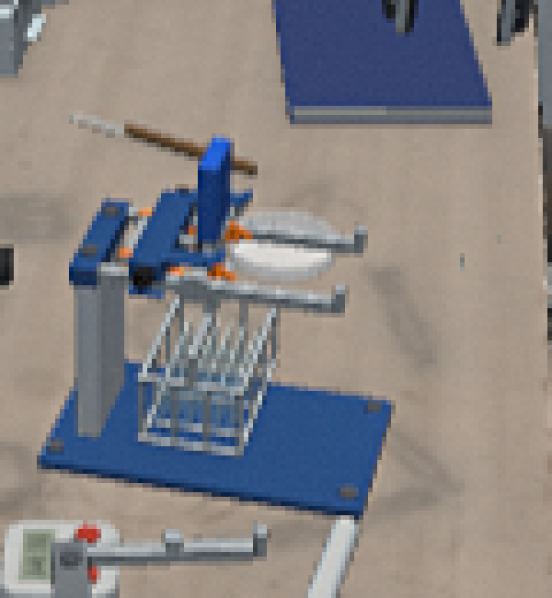

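The rack hangs upright and latched, with the teeth up behind the rod at (222,272) and (238,232). The gripper is clear, and the timer and marker are untouched. Handing in.

```bash
python3 -c "
from plant import ctrl
print(ctrl.finish_job())"
```

```text
the job is handed in; nothing more can be done
None
```

The rack now hangs on the blue drying stand with the keeper up behind its rod (a light pull of about 3 N did not free it). The push peaked at about 8 N, under the 11 N limit. The gripper let go and moved clear, and I handed the job in at about 32.5 s.

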